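Clamp the silencer end cap for tacking

ROBOT

A 6-joint arm with a two-finger parallel gripper is mounted at the origin on the work surface. World frame = base frame: x ahead of the robot, y to its left, z up, the work surface at z = 0. Lengths are in m, angles in rad, forces in N, time in s.
With the tool pointing down it reaches from about 0.425 to 0.925 m from the base axis. Payload 12.5 kg.
Tool frame: the origin (TCP) lies between the finger pads; the fingertips stand 11 mm ahead of it and the grasp point (between the pads) lies 8 mm behind it; z points along the fingers, y is the line along which they close (so a half turn about z gives the same grasp; the last joint's range is limited). The gripper opens to 85 mm and grips with 20 to 120 N. Pads are 22 mm wide; open, the fingers measure 114 mm over their backs; the gripper's body (76 mm by 85 mm) begins 54 mm behind the grasp point. The pads swing forward as they close: fully open they stand 13 mm farther back than shut.
Start: joints at [-1.362, 0.491, 1.559, -0, 1.092, -0.106], TCP at [0.194, -0.594, 0.242] pointing down, gripper open.
Joint ranges: [-3.1, 3.1], [-0.84, 2.19], [0.05, 2.79], [-1.13, 4.28], [0.06, 2.93], [-2.69, 2.69]. Speed limits (rad/s): [2.22, 2.22, 2.79, 3.14, 3.14, 3.14].

INTERFACE

Orientations are given as a 3x3 rotation matrix whose columns are the frame's x, y, z axes.
In Python, from rig import robot, vision, order gives the robot as it stands.
- The arm moves only by the tool apply_moves, never from a script. Its argument "series" is text: rows parted by semicolons, each of 7 numbers parted by spaces: the shift along the tool's x, y, z in m, then the turn, a rotation vector about the tool's x, y, z in degrees, then the finger opening in m, from 0 to 0.0854. In form: dx dy dz wx wy wz claw; .... A call has 1 to 8 rows; each row is the pose to reach, as a shift and turn from the pose commanded when the call began, along the tool's axes at that moment; what a row does not reach only later rows make up. A row lasts 1/10 s, in which the tool goes at most 50 mm and 8.59 degrees, less where a joint would pass 70% of its speed; a pose out of reach is approached as far as the arm can. A call with a gripper value outside its range is refused whole. The fingers move at their own pace and stop on an object; "squeeze" is the grip in N (left out, the last holds). Time passes only in rows, so rows that repeat a pose let the fingers close. It gives the time, the measured TCP pose, the force, the opening and the grip force at its end, in the units of the state.
- robot.get_obs(): the state, without advancing time (a new reading comes with each control period).
- vision.snapshot(name): name is "side" or "top" or "wrist"; returns a dict with "img" (384x512x3 uint8, blue, green, red), "camera_matrix" (3x3 intrinsics, pixels), "extrinsics" (4x4, takes a point from camera to world coordinates); the wrist camera has in their place "tool_from_camera" (4x4, takes a point from camera to tool coordinates, whose origin is the TCP and whose axes are the flange's). Camera axes: x right, y down, z forward; pixel columns grow to the right and rows downward; lengths in m; the calibration is good to about 2 mm. A picture is of the moment at which its call begins: read the wrist's pose just before it. There is no depth.
- order.hand_in(): hands the job in; it is judged then, once.
The state is a dict: "t": time; "q": joint angles; "qd": joint speeds; "joint_torque": joint torques, N m; "position": TCP position; "tool_rot": TCP orientation; "force": force on the tool from outside, world axes, zero at the start; "wrist_torque": the same for the moment, N m; "grip_width": finger opening in m; "gripper_force": force on a finger pad.
Only numpy, scipy, OpenCV 4.12 (cv2) and the standard library are available. Lean on these libraries where they do the work, as an engineer would, in place of code of your own. Each camera call takes 0.05 s, during which the arm holds its last target. There are 200 camera calls.

TASK

Fit the oval end cap with the two collars onto the silencer shell standing in the blue tacking jig: lower it (do not drop it) over the two upright pipes until it sits fully home on the shell, and let go of it. Then take the red T-handle of the jig's spring-return hold-down lever, bring it down onto the cap until the spring of the pressure pad is squeezed to half of its 14 mm stroke (the yellow lever then lies level; never squeeze it solid), and finish while holding it down there with the gripper so that the seam can be tacked. Leave the other end cap and everything else on the bench where it is.

Things in the scene. Friction and masses are not known exactly. Their poses are not given: they have to be found in the camera images.
- cap: end cap to fit: bright steel oval 138 x 66 mm, two collars. Origin: centre of underside; x along its length, z up. Skirt 10 mm deep, 2 mm thick, long sides straight for 72 mm (grasp: 66 mm across the middle, 0 to 14 mm above the underside). Top sheet 10 to 14 mm up; collars (38 mm outside, 33 mm through hole) at x = +-36 mm, rims 28 mm up. About 0.2 kg. Fits either way round.
- jig: blue jig fixed to the bench, base 330 x 110 x 12 mm. Origin: centre of its underside; x along its length towards the hinge, z up. Oval perforated shell (127 x 55 mm, rim 60 mm above the bench) stands at its middle, length along x; in it two pipes, 28 mm outside, at x = +-36 mm, tops 84 mm above the bench. Hinge lugs at x = 115 mm, 86 mm high.
- seat (a point): where the cap's origin is when it sits fully home on the shell: on the jig's z axis, 50 mm above the bench; axes as the jig.
- lever: yellow hold-down lever. Origin on its hinge axis, which is the jig's y: 115 mm from the jig's origin along its x, 68 mm above the bench. Its axes match the jig's when it lies level (lowered); raised, it is turned about y, at most +1.5 rad. A return spring raises it to that stop whenever let go. Pulling the handle down takes about 2 N at first, 8 to 11 N at the end; it stops at -0.09 rad.
- handle (a point): red T-handle at the lever's free end, 130 mm long. The point is its centre; y along the bar, parallel to the hinge. Red grips 20 mm thick, 12 to 65 mm either side of the middle, where the 14 mm wide lever joins. Lever level: 220 mm from the hinge towards the jig's -x and 44 mm above it; raised: 0.29 m high, 28 mm beyond the hinge. The bar can turn between the pads of an upright gripper.
- plunger (a joint): squeeze of the pad's spring, m: 0 = fully out, 0.014 = solid; 2 N at 0 and 1.5 N more per mm. With the cap seated the pad meets it at about 0.06 rad lever angle; at lever angle 0 the squeeze is 0.007. It grows about 1 mm for each 2 mm the handle goes down. The green-topped stem rises out of the lever by as much.
- pad: black rubber pad, 24 mm across, 10 mm high, under the plunger, 115 mm from the hinge along the lever; origin at the centre of its lower face. It lands on the middle of the cap, between the collars.
- rear_cap: bystander: the end cap for the other end, same oval 138 x 66 mm, 28 mm high, but with a single collar in its middle. Origin at the centre of its underside, x along its length.
- hammer: bystander: hammer lying along its x, 260 mm long, 26 mm high, origin near the middle of its length.
- screwdriver: bystander: screwdriver with a red handle lying along its x, 200 mm long, 26 mm high, origin at the middle of its length.
- spanner: bystander: spanner lying along its x, 180 mm long, 8 mm high, origin at the middle of its length.
- lid: bystander: white plastic lid, 58 mm in diameter, 36 mm high; origin under its centre.
- bottle: bystander: clear water bottle, 66 mm in diameter, 200 mm high; origin under its centre.
- silencer: bystander: finished silencer standing on end, oval 138 x 66 mm, 119 mm high; origin under its centre.

How it is judged:
On the way, in this order (a step that is already met when the one before it is completed fails the run):
1. the two-collar cap sits fully home over both pipes on the shell, and is let go (horizontal distance between cap and seat below 0.005 m and z of cap in the frame of jig between 0.047 and 0.0525 m and angle between the x axis of cap and the x axis of jig, either way round below 0.12 rad and angle between cap's own z axis and vertical below 0.05 rad and contact force between the fingers and cap below 0.1 N), for 0.3 s.
2. the lever is brought down and its pad presses on the cap (horizontal distance between cap and seat below 0.005 m and z of cap in the frame of jig between 0.047 and 0.0525 m and angle between the x axis of cap and the x axis of jig, either way round below 0.12 rad and angle between cap's own z axis and vertical below 0.05 rad and angle between lever's own z axis and vertical below 0.2 rad and contact force between pad and cap above 2 N), for 0.1 s.
At the end, for the whole second after the job is handed in: the cap sits home on the shell (within 5 mm sideways, 3 mm in height, 0.12 rad in yaw, 0.05 rad in tilt) and is not touched by the fingers; the fingers hold the T-handle with the lever level (within 0.03 rad) and the pad spring squeezed 4.5 to 9.5 mm, the pad pressing on the cap with more than 6 N (all of step 1 and value of joint plunger between 0.0045 and 0.0095 m and contact force between pad and cap above 6 N and angle between lever's own z axis and vertical below 0.03 rad and contact force between the fingers and lever above 2 N); the arm keeps its last pose, push and grip.
It fails at once if the pad spring is squeezed solid (over 12.5 mm) (value of joint plunger above 0.0125 m).
It fails at once if the cap is dropped (falls faster than 0.7 m/s out of the fingers) (contact force between the fingers and cap below 0.1 N and linear speed of cap above 0.7 m/s).
It fails at once if another thing on the bench (other cap, hammer, screwdriver, spanner, lid, bottle, finished silencer) is moved over 20 mm (distance of any of rear_cap, hammer, screwdriver, spanner, lid, bottle, silencer from where it was at the start of the episode above 0.02 m).
It also fails if it takes over 67 s, if anything falls off the work surface, if the arm or the gripper's body presses on something with over 40 N, if the wrist force passes 120 N, or if a joint passes its speed limit or range.

## Working session

There is one attempt and no reset: what is moved stays moved. The work goes in short steps, Python scripts to look and compute and a tool call to move; the robot and the scene stay as the last step left them, time stands still between calls to the robot, and variables do not carry over. Pictures are saved under pics/ and viewed, at most 10 in all, crops included, and the job is handed in when it is done.

Besides the shell and the picture viewer there is one more tool, called after "Call:" as name(argument=value, ...), one argument or row to a line, values as JSON. apply_moves: Moves the arm, as the interface text tells. Its arguments: {"type":"object","properties":{"series":{"type":"string"},"squeeze":{"type":"number"}},"required":["series"]}

```bash
mkdir -p pics; ls
python3 - <<'E'
from rig import robot,vision
import cv2,numpy as np
o=robot.get_obs();print(o['t'],o['position'],o['tool_rot'],o['force'])
np.set_printoptions(precision=4,suppress=True)
ims=[]
for n in("top","side"):
    s=vision.snapshot(n);cv2.imwrite(f"pics/{n}0.png",s['img']);print(s['camera_matrix'],s['extrinsics'])
s=vision.snapshot("wrist");print(s['camera_matrix'],s['tool_from_camera'])
E
```

```text
pics
0.0 [ 0.19348334 -0.59404198  0.24168555] [[ 9.50857747e-01  3.09627983e-01 -2.38611580e-04]
 [ 3.09628041e-01 -9.50857002e-01  1.19920897e-03]
 [ 1.44423163e-04 -1.21415798e-03 -9.99999252e-01]] [ 0.09960158 -0.17280531  0.01651308]
[[417.1598   0.     258.7152]
 [  0.     417.1598 193.1766]
 [  0.       0.       1.    ]] [[ 0.014  -0.9966  0.0815  0.4271]
 [-0.9999 -0.0132  0.0101  0.0538]
 [-0.009  -0.0817 -0.9966  1.4493]
 [ 0.      0.      0.      1.    ]]
[[355.0955   0.     256.828 ]
 [  0.     355.0955 192.9468]
 [  0.       0.       1.    ]] [[-0.7825 -0.4413  0.4392  0.0289]
 [-0.6225  0.5665 -0.54    0.7015]
 [-0.0105 -0.6959 -0.718   0.9395]
 [ 0.      0.      0.      1.    ]]
[[290.3398   0.     255.0135]
 [  0.     290.3398 193.3511]
 [  0.       0.       1.    ]] [[-0.0006 -0.947  -0.3211  0.0834]
 [ 1.     -0.0003 -0.0008  0.0005]
 [ 0.0007 -0.3211  0.947  -0.1319]
 [ 0.      0.      0.      1.    ]]
```

View pics/top0.png

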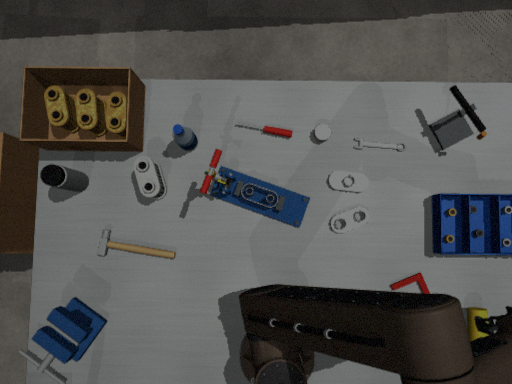

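View pics/side0.png

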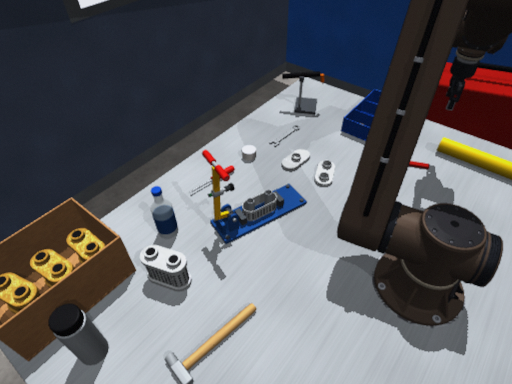

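Top view: the two-collar cap is at about (349,220) and the rear cap at (348,181). The jig's pipes are at about (250,191) and (272,199), and the raised handle is at about (212,172). Next I compute approximate positions and the move to the cap.

```bash
cat > h.py <<'E'
from rig import robot,vision,order
import cv2,numpy as np
from scipy.spatial.transform import Rotation as R
np.set_printoptions(precision=4,suppress=True)
def snap(n):
    o=robot.get_obs();s=vision.snapshot(n)
    if n=="wrist":
        T=np.eye(4);T[:3,:3]=o['tool_rot'];T[:3,3]=o['position'];E=T@s['tool_from_camera']
    else:E=s['extrinsics']
    return s['img'],s['camera_matrix'],E
def cast(K,E,uv,z):
    d=E[:3,:3]@np.linalg.solve(K,[*uv,1.]);c=E[:3,3]
    return c+d*(z-c[2])/d[2]
def proj(K,E,p):
    c=E[:3,:3].T@(np.array(p)-E[:3,3]);q=K@c;return q[:2]/q[2]
def rel(target,yaw):
    """shift/turn in tool axes to reach target with tool down, tool y axis at world angle yaw (mod pi)"""
    o=robot.get_obs();Rt=o['tool_rot']
    best=None
    for k in(-1,0,1):
        a=yaw+k*np.pi;y=np.array([np.cos(a),np.sin(a),0]);z=np.array([0,0,-1.]);x=np.cross(y,z)
        w=R.from_matrix(Rt.T@np.c_[x,y,z]).as_rotvec(degrees=True)
        if best is None or np.linalg.norm(w)<np.linalg.norm(best):best=w
    print("t",o['t'],"pos",o['position'],"shift",Rt.T@(np.array(target)-o['position']),"turn",best,"q6",o['q'][5],"F",o['force'],"w",o['grip_width'])
E
python3 - <<'E'
from h import *
img,K,E=snap("top")
for n,uv,z in(("capA",(338,225),.028),("capB",(361,215),.028),("pA",(250,191),.084),("pB",(272,199),.084),("rear",(348,181),.028),("handle",(212,172),.29)):
    print(n,cast(K,E,uv,z))
c=(cast(K,E,(338,225),.028)+cast(K,E,(361,215),.028))/2
d=cast(K,E,(361,215),.028)-cast(K,E,(338,225),.028)
yaw=np.arctan2(d[1],d[0])+np.pi/2
print(c,yaw)
rel([c[0]-.06,c[1],.25],yaw)
E
```

```text
capA [ 0.4386 -0.2022  0.028 ]
capB [ 0.4736 -0.2803  0.028 ]
pA [0.5456 0.0963 0.084 ]
pB [0.5202 0.0238 0.084 ]
rear [ 0.5892 -0.2366  0.028 ]
handle [0.5797 0.1973 0.29  ]
[ 0.4561 -0.2412  0.028 ] 0.42118697104285796
t 0.2 pos [ 0.1935 -0.5942  0.2419] shift [ 0.3019 -0.2729 -0.0079] turn [-0.0308  0.0234 83.9055] q6 -0.10560860395749158 F [-0.2187  0.0171  0.0461] w 0.08533944075821308
```

Call:
apply_moves(
  series="0.03 -0.027 0 0 0 -8;0.06 -0.054 0 0 0 -16;0.09 -0.082 0 0 0 -24;0.12 -0.109 0 0 0 -32;0.15 -0.136 0 0 0 -40;0.18 -0.163 0 0 0 -48;0.21 -0.19 0 0 0 -56;0.24 -0.218 0 0 0 -64 0.0854",
)

```text
$.series[0]: bad value
```

Call:
apply_moves(
  series="0.03 -0.027 0 0 0 -8 0.085;0.06 -0.054 0 0 0 -16 0.085;0.09 -0.082 0 0 0 -24 0.085;0.12 -0.109 0 0 0 -32 0.085;0.15 -0.136 0 0 0 -40 0.085;0.18 -0.163 0 0 0 -48 0.085;0.21 -0.19 0 0 0 -56 0.085;0.24 -0.218 0 0 0 -64 0.085",
)

```text
t: 1.0
position: [0.3548, -0.3113, 0.2423]
tool_rot: [[0.133, 0.991, 0.0], [0.991, -0.133, -0.0], [-0.0, 0.0, -1.0]]
force: [0.2, -0.5, -0.6]
grip_width: 0.0849
gripper_force: 0.0
```

```bash
python3 -c "
from h import *
rel([.456,-.241,.25],.421)"
```

```text
t 1.0 pos [ 0.3548 -0.3113  0.2423] shift [ 0.0831  0.091  -0.0077] turn [  0.0079   0.012  -31.7717] q6 -0.7267389155173003 F [ 0.182  -0.4657 -0.563 ] w 0.08491980892097468
```

Call:
apply_moves(
  series="0.02 0.025 0 0 0 -8 0.085;0.04 0.05 0 0 0 -16 0.085;0.06 0.07 0 0 0 -24 0.085;0.08 0.09 0 0 0 -31 0.085;0.08 0.09 0 0 0 -31 0.085",
)

```text
t: 1.5
position: [0.4563, -0.2443, 0.2421]
tool_rot: [[-0.397, 0.918, 0.0], [0.918, 0.397, 0.0], [-0.0, 0.0, -1.0]]
force: [-0.3, 0.2, 0.7]
grip_width: 0.0849
gripper_force: 0.0
```

```bash
python3 -c "
from h import *
img,K,E=snap('wrist');cv2.imwrite('pics/w1.png',img);np.savez('w1.npz',K=K,E=E)
rel([.456,-.241,.25],.421)"
```

```text
t 1.55 pos [ 0.4552 -0.245   0.2421] shift [ 0.0034  0.0023 -0.0079] turn [-0.0128 -0.0124 -0.96  ] q6 -1.0257647174487596 F [-0.8678 -0.6594  0.6591] w 0.08535108618429169
```

View pics/w1.png

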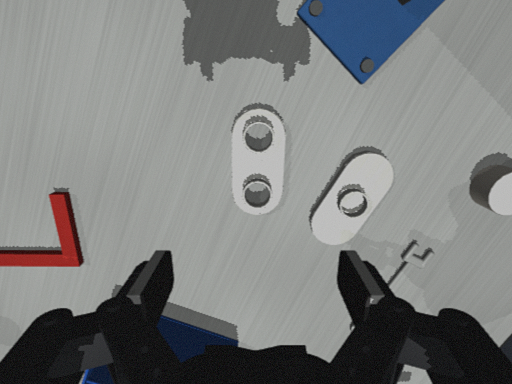

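The two-collar cap is at (259,160), with collars at (258,133) and (257,190). The rear cap is at (352,197).

```bash
cat >> h.py <<'E'
def blob(mask,uv,K,E,z):
    """fit min-area rectangle, in world at height z, to the mask's blob nearest uv"""
    m=cv2.morphologyEx(mask.astype(np.uint8)*255,cv2.MORPH_OPEN,np.ones((3,3)))
    cs,_=cv2.findContours(m,cv2.RETR_EXTERNAL,cv2.CHAIN_APPROX_NONE)
    c=max((c for c in cs if cv2.contourArea(c)>60),key=lambda c:cv2.pointPolygonTest(c,tuple(map(float,uv)),True))
    h=cv2.convexHull(c)[:,0]
    w=np.array([cast(K,E,p,z)[:2] for p in h.astype(float)],np.float32)
    r=cv2.minAreaRect(w*1000);b=cv2.boxPoints(r)
    e=max(b[1]-b[0],b[2]-b[1],key=np.linalg.norm)
    return np.array(r[0])/1000,np.array(r[1]),np.arctan2(e[1],e[0]),c
E
python3 - <<'E'
from h import *
img=cv2.imread('pics/w1.png');d=np.load('w1.npz');K,E=d['K'],d['E']
g=img.min(2);print(g[160,259],g[150,240],g[160,200],g[110,210],g[205,300])
for th in(165,175,185,195):
    c,s,a,_=blob(g>th,(259,160),K,E,.014);print(th,c,s,np.degrees(a))
for uv in((258,133),(257,190)):print(cast(K,E,uv,.026))
rel([*c,.15],a+np.pi/2)
E
```

```text
190 188 160 152 161
165 [ 0.4604 -0.2442] [ 66.6756 135.7892] -68.15975
175 [ 0.4608 -0.244 ] [ 65.0962 135.652 ] -68.09609
185 [ 0.4622 -0.2469] [ 62.8669 126.6809] -68.0324Traceback (most recent call last):
  File "<stdin>", line 5, in <module>
  File "h.py", line 29, in blob
    c=max((c for c in cs if cv2.contourArea(c)>60),key=lambda c:cv2.pointPolygonTest(c,tuple(map(float,uv)),True))
ValueError: max() iterable argument is empty
```

```bash
python3 -c "
from h import *
rel([.4661,-.2579,.04],np.radians(21.9))"
```

```text
t 1.55 pos [ 0.4552 -0.245   0.2421] shift [-0.0162  0.005   0.202 ] turn [-0.0131 -0.0122  1.2616] q6 -1.0257647174487596 F [-0.8678 -0.6594  0.6591] w 0.08535108618429169
```

Call:
apply_moves(
  series="-0.005 0.002 0.04 0 0 0.6 0.076;-0.01 0.004 0.08 0 0 1.2 0.076;-0.016 0.005 0.12 0 0 1.2 0.076;-0.016 0.005 0.16 0 0 1.2 0.076;-0.016 0.005 0.175 0 0 1.2 0.076;-0.016 0.005 0.182 0 0 1.2 0.076;-0.016 0.005 0.182 0 0 1.2 0.076",
)

```text
t: 2.25
position: [0.4648, -0.2591, 0.0599]
tool_rot: [[-0.37, 0.929, -0.001], [0.929, 0.37, 0.001], [0.001, -0.001, -1.0]]
force: [-0.3, 0.7, 0.5]
grip_width: 0.076
gripper_force: 0.0
```

```bash
python3 -c "
from h import *
img,K,E=snap('wrist');cv2.imwrite('pics/w2.png',img);np.savez('w2.npz',K=K,E=E)
g=img.min(2)
for th in(165,175):
  c,s,a,_=blob(g>th,proj(K,E,[.4605,-.244,.014]),K,E,.014);print(c,s,np.degrees(a))
rel([.4661,-.2579,.02],np.radians(21.9))"
```

```text
[ 0.4486 -0.2568] [399.727  255.5281] 24.633158
[ 0.4191 -0.2734] [250.6746 238.6752] 13.143761
t 2.3 pos [ 0.4652 -0.2592  0.0607] shift [0.0009 0.0013 0.0407] turn [ 0.0061  0.0197 -0.1301] q6 -1.01212321647674 F [-0.5393 -0.1386 -0.5697] w 0.07604419937139247
```

View pics/w2.png

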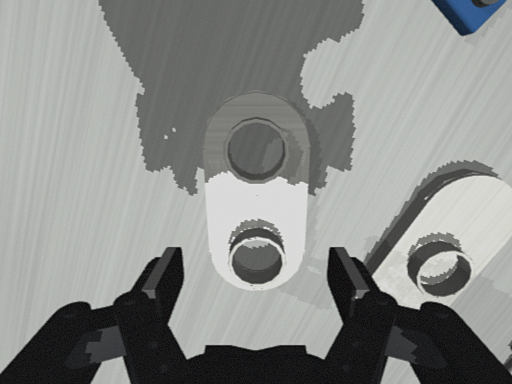

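The cap is centred between the fingers: its centre is at u≈257 and the pads are at 182 and 329. Now I descend to touch the bench lightly.

Call:
apply_moves(
  series="0.001 0.001 0.02 0 0 0 0.076;0.001 0.001 0.035 0 0 0 0.076;0.001 0.001 0.042 0 0 0 0.076;0.001 0.001 0.046 0 0 0 0.076;0.001 0.001 0.048 0 0 0 0.076;0.001 0.001 0.048 0 0 0 0.076",
)

```text
t: 2.9
position: [0.466, -0.2576, 0.0128]
tool_rot: [[-0.372, 0.928, 0.001], [0.928, 0.372, -0.0], [-0.001, 0.0, -1.0]]
force: [0.3, -0.4, 0.1]
grip_width: 0.0761
gripper_force: 0.0
```

Call:
apply_moves(
  series="0 0 0.002 0 0 0 0.076;0 0 0.003 0 0 0 0.076;0 0 0.004 0 0 0 0.076;0 0 0.004 0 0 0 0.076",
)

```text
t: 3.3
position: [0.4659, -0.2574, 0.0082]
tool_rot: [[-0.372, 0.928, -0.0], [0.928, 0.372, -0.0], [-0.0, -0.0, -1.0]]
force: [0.1, 0.3, 0.5]
grip_width: 0.0763
gripper_force: 0.0
```

Call:
apply_moves(
  series="0 0 0 0 0 0 0.06;0 0 0 0 0 0 0.06;0 0 0 0 0 0 0.06;0 0 0 0 0 0 0.06;0 0 0 0 0 0 0.06",
  squeeze=60,
)

```text
t: 3.8
position: [0.4659, -0.2574, 0.0088]
tool_rot: [[-0.372, 0.928, 0.0], [0.928, 0.372, -0.0], [-0.0, 0.0, -1.0]]
force: [-1.6, 0.8, 8.4]
grip_width: 0.0644
gripper_force: 65.6
```

Call:
apply_moves(
  series="0 0 -0.01 0 0 0 0.06;0 0 -0.04 0 0 0 0.06;0 0 -0.08 0 0 0 0.06;0 0 -0.12 0 0 0 0.06;0 0 -0.16 0 0 0 0.06;0 0 -0.2 0 0 0 0.06;0 0 -0.23 0 0 0 0.06;0 0 -0.24 0 0 0 0.06",
)

```text
t: 4.6
position: [0.4663, -0.2576, 0.2518]
tool_rot: [[-0.372, 0.928, 0.004], [0.928, 0.372, -0.003], [-0.004, 0.003, -1.0]]
force: [0.1, 0.5, -2.4]
grip_width: 0.0639
gripper_force: 67.6
```

```bash
python3 -c "
from h import *
img,K,E=snap('top')
hsv=cv2.cvtColor(img,cv2.COLOR_BGR2HSV)
m=cv2.inRange(hsv,(100,120,50),(125,255,255))>0
m[:, :195]=0
c,s,a,ct=blob(m,(285,205),K,E,.012);print(c,s,np.degrees(a),cv2.boundingRect(ct))
rel([.490,-.063,.25],np.radians(-19.3))"
```

```text
[0.5335 0.063 ] [320.7804 108.2836] 70.84001 (216, 168, 91, 57)
t 4.65 pos [ 0.4663 -0.2577  0.2514] shift [0.1719 0.0944 0.0009] turn [ 0.2056  0.161  41.1388] q6 -1.0099538709297442 F [-0.2    -1.1244 -0.426 ] w 0.0641939827047603
```

Call:
apply_moves(
  series="0.03 0.016 0 0 0 7 0.06;0.06 0.033 0 0 0 14 0.06;0.09 0.05 0 0 0 21 0.06;0.12 0.066 0 0 0 28 0.06;0.145 0.08 0 0 0 35 0.06;0.165 0.09 0 0 0 40 0.06;0.172 0.094 0 0 0 41 0.06;0.172 0.094 0 0 0 41 0.06",
)

```text
t: 5.45
position: [0.4887, -0.0617, 0.2469]
tool_rot: [[0.327, 0.945, -0.002], [0.945, -0.327, 0.001], [-0.0, -0.002, -1.0]]
force: [-0.6, -0.6, -1.0]
grip_width: 0.0643
gripper_force: 67.5
```

```bash
python3 -c "
from h import *
img,K,E=snap('wrist');cv2.imwrite('pics/w3.png',img);np.savez('w3.npz',K=K,E=E)
o=robot.get_obs();np.save('tool3.npy',np.c_[o['tool_rot'],o['position']])
rel([.490,-.063,.25],np.radians(-19.2))"
```

```text
t 5.5 pos [ 0.4887 -0.0624  0.2471] shift [-0.0002  0.0014 -0.0029] turn [-0.1195  0.0179  0.1384] q6 0.07175947553315162 F [-0.1229  0.5605 -1.2391] w 0.06400974780140745
```

View pics/w3.png

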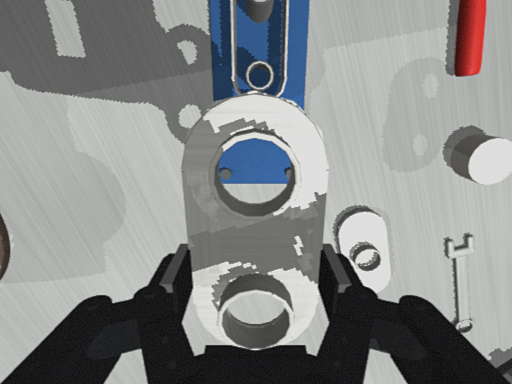

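Near pipe top is the ring at about (260,75). The far collar rim of the held cap is at about (255,172) and the near one at (257,310). The view of the jig is clear.

Run:
```python
from h import *
img=cv2.imread('pics/w3.png');d=np.load('w3.npz');K,E=d['K'],d['E'];T=np.load('tool3.npy')
c=cv2.resize(img[0:110,200:320],None,fx=5,fy=5,interpolation=cv2.INTER_CUBIC)
c2=cv2.resize(img[100:360,160:350],None,fx=3,fy=2.115,interpolation=cv2.INTER_CUBIC)
cv2.imwrite('pics/c3.png',c)
hsv=cv2.cvtColor(img,cv2.COLOR_BGR2HSV)
m=cv2.inRange(hsv,(100,120,40),(125,255,255))
pl=[];pr=[]
for v in range(5,95,5):
    u=np.where(m[v,200:330])[0]+200
    pl.append(cast(K,E,(u.min()-.5,v),.012));pr.append(cast(K,E,(u.max()+.5,v),.012))
pl,pr=np.array(pl),np.array(pr)
for p in(pl,pr,(pl+pr)/2):
    f=cv2.fitLine(p[:,:2].astype(np.float32),cv2.DIST_HUBER,0,.001,.001).ravel();print(np.degrees(np.arctan2(f[1],f[0])),f[2:])
mid=((pl+pr)/2).mean(0)[:2]
print('widths',np.linalg.norm(pl-pr,axis=1)[[0,8,-1]])
P=cast(K,E,(260,75),.084);print('pipe near',P)
# cap side edges at v rows, at sheet top height
zt=T[2,3]-.0088+.014
for uv in((255,172),(257,310)):
    q=cast(K,E,uv,zt+.014);print('collar tool',T[:,:3].T@(q-T[:,3]))
```

```text
71.32185 [0.4864 0.0831]
70.80319 [0.5907 0.0547]
70.921265 [0.5397 0.0724]
widths [0.1082 0.108  0.1071]
pipe near [0.5263 0.0317 0.084 ]
collar tool [ 0.0544  0.0002 -0.0192]
collar tool [-0.0129  0.0011 -0.0192]
```

View pics/c3.png

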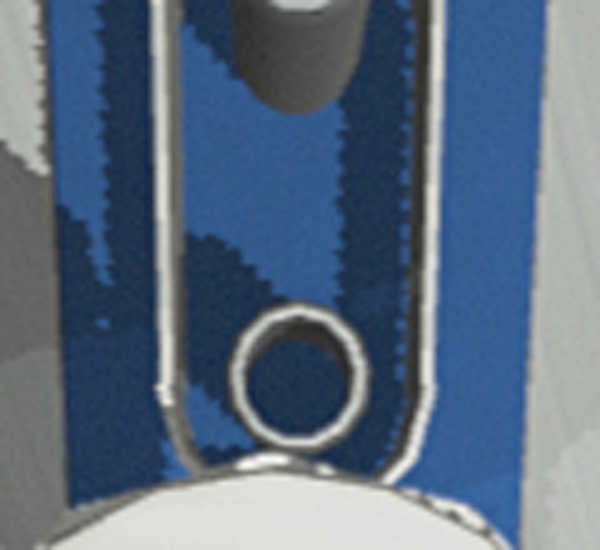

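Run:
```python
from h import *
img=cv2.imread('pics/w3.png');d=np.load('w3.npz');K,E=d['K'],d['E'];T=np.load('tool3.npy')
def w(x,y,z):return T[:,:3]@np.array([x,y,.0088-z])+T[:,3]   # cap-relative height z
for xo in(.0144,.0208):
  print(xo)
  for n,p in(('far edge top',(xo+.069,0,.014)),('far rim far',(xo+.055,0,.028)),('far rim near',(xo+.017,0,.028)),('far rim L',(xo+.036,-.019,.028)),('far rim R',(xo+.036,.019,.028)),('near rim far',(xo-.017,0,.028)),('near rim near',(xo-.055,0,.028)),('side L',(xo,-.033,.014)),('side R',(xo,.033,.014))):
    print(n,proj(K,E,w(*p)))
c2=cv2.resize(img[85:360,165:345],None,fx=2.18*1.5,fy=2.18,interpolation=cv2.INTER_CUBIC)
cv2.imwrite('pics/c4.png',c2)
```

```text
0.0144
far edge top [254.392   95.3761]
far rim far [254.4084 134.0587]
far rim near [254.5367 224.6565]
far rim L [207.4032 181.766 ]
far rim R [301.5376 181.6696]
near rim far [254.6317 291.7434]
near rim near [254.7211 354.8751]
side L [187.1272 244.3187]
side R [322.0437 244.1595]
0.0208
far edge top [254.3691  78.7279]
far rim far [254.384  116.8031]
far rim near [254.5169 210.676 ]
far rim L [206.5402 166.276 ]
far rim R [302.3563 166.1816]
near rim far [254.615  279.9628]
near rim near [254.7071 344.9903]
side L [186.1192 232.495 ]
side R [323.0184 232.3375]
```

View pics/c4.png

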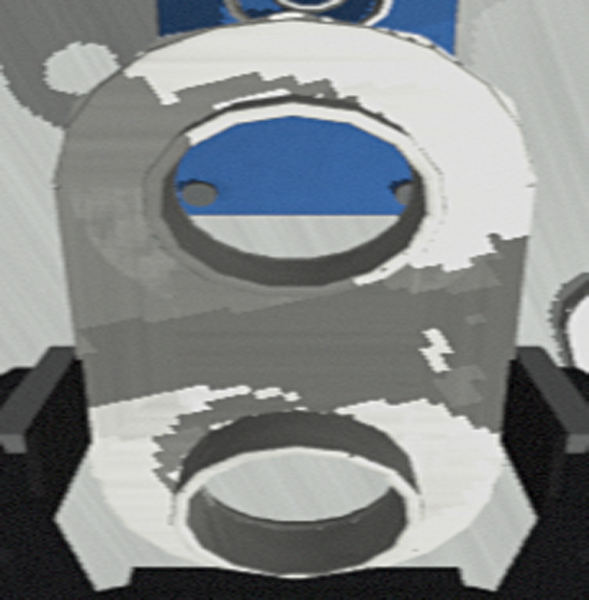

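Run:
```python
from h import *
d=np.load('w3.npz');K,E=d['K'],d['E'];T=np.load('tool3.npy')
cr=np.array([(297,18),(294,97),(294,287),(147,192),(440,192),(297,448),(297,575),(178,512),(421,512)],float)
px=cr/[3.27,2.18]+[165,85]
# cap frame here: x toward tool +x, z up, y = tool -y
ob=np.array([(.069,0,.014),(.055,0,.028),(.017,0,.028),(.036,.019,.028),(.036,-.019,.028),(-.017,0,.028),(-.055,0,.028),(-.036,.019,.028),(-.036,-.019,.028)])
ok,rv,tv=cv2.solvePnP(ob,px,K,None)
M=np.eye(4);M[:3,:3]=cv2.Rodrigues(rv)[0];M[:3,3]=tv[:,0]
pr,_=cv2.projectPoints(ob,rv,tv,K,None);print((pr[:,0]-px).round(1).tolist())
TT=np.eye(4);TT[:3]=T
C=np.linalg.inv(TT)@E@M;print(C)
```

```text
[[-0.6, 0.0], [-0.2, -1.1], [0.4, 0.8], [-0.2, 1.9], [1.0, 1.7], [-0.0, -5.1], [0.4, 2.3], [-2.3, -0.8], [1.4, 0.0]]
[[ 0.999  -0.0073  0.0451  0.0147]
 [-0.0062 -0.9997 -0.025   0.0011]
 [ 0.0453  0.0247 -0.9987  0.0121]
 [ 0.      0.      0.      1.    ]]
```

```bash
python3 -c "
from h import *
rel([.5324,.0521,.130],np.radians(-19.1))"
```

```text
t 5.5 pos [ 0.4887 -0.0624  0.2471] shift [0.1225 0.0041 0.1171] turn [-0.1195  0.0178  0.0384] q6 0.07175947553315162 F [-0.1229  0.5605 -1.2391] w 0.06400974780140745
```

Call:
apply_moves(
  series="0.03 0.001 0 0 0 0 0.06;0.065 0.003 0 0 0 0 0.06;0.1 0.004 0 0 0 0 0.06;0.122 0.004 0.02 0 0 0 0.06;0.122 0.004 0.06 0 0 0 0.06;0.122 0.004 0.1 0 0 0 0.06;0.122 0.004 0.117 0 0 0 0.06;0.122 0.004 0.117 0 0 0 0.06",
)

```text
t: 6.3
position: [0.5317, 0.0504, 0.1283]
tool_rot: [[0.328, 0.945, -0.006], [0.945, -0.328, -0.0], [-0.002, -0.005, -1.0]]
force: [-0.5, 0.7, -0.8]
grip_width: 0.064
gripper_force: 67.4
```

```bash
python3 -c "
from h import *
img,K,E=snap('wrist');cv2.imwrite('pics/w5.png',img);np.savez('w5.npz',K=K,E=E)
o=robot.get_obs();np.save('tool5.npy',np.c_[o['tool_rot'],o['position']])
cv2.imwrite('pics/c5.png',cv2.resize(img[90:360,130:380],None,fx=3,fy=2.2,interpolation=cv2.INTER_CUBIC))
rel([.5324,.0521,.130],np.radians(-19.1))"
```

```text
t 6.35 pos [0.5326 0.0504 0.1301] shift [ 0.0015 -0.0007  0.0001] turn [-0.157   0.0566 -0.0822] q6 0.30588342137813046 F [-0.4349 -0.2213 -1.5271] w 0.06431327409213226
```

View pics/c5.png

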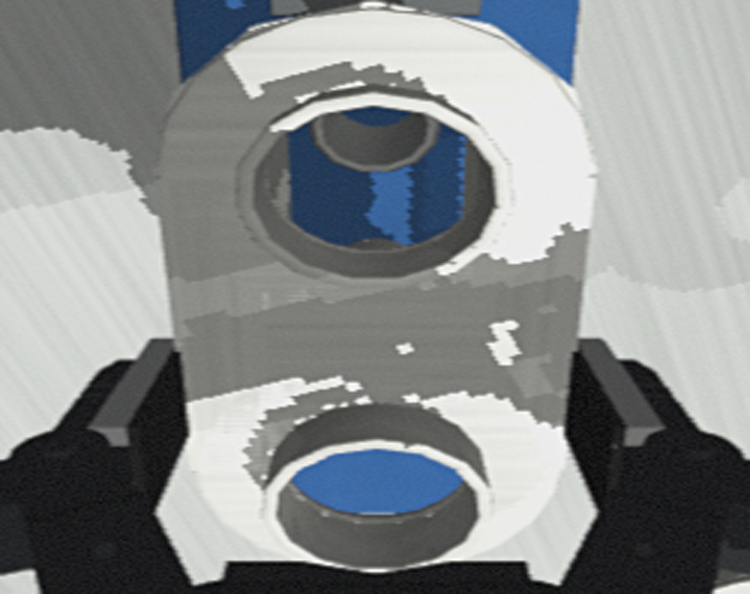

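Through the far collar the pipe rim shows at crop (315–440, bottom 170), and the collar at 240–510. They line up sideways to under 1 mm. Next I work out the lengthwise offset.

Run:
```python
from h import *
d=np.load('w5.npz');K,E=d['K'],d['E'];T=np.load('tool5.npy')
f=lambda u,v:(u/3+130,v/2.2+90)
for n,uv in(('near pt',(377,170)),('left',(315,127)),('right',(440,127))):
    q=cast(K,E,f(*uv),.084);print(n,q,T[:,:3].T@(q-T[:,3]))
cr=np.array([(372,8),(372,85),(373,280),(238,182),(512,182),(377,572),(264,505),(493,505)],float)
px=cr/[3,2.2]+[130,90]
ob=np.array([(.069,0,.014),(.055,0,.028),(.017,0,.028),(.036,.019,.028),(.036,-.019,.028),(-.055,0,.028),(-.036,.019,.028),(-.036,-.019,.028)])
ok,rv,tv=cv2.solvePnP(ob,px,K,None)
M=np.eye(4);M[:3,:3]=cv2.Rodrigues(rv)[0];M[:3,3]=tv[:,0]
pr,_=cv2.projectPoints(ob,rv,tv,K,None);print((pr[:,0]-px).round(1).tolist())
TT=np.eye(4);TT[:3]=T
C=np.linalg.inv(TT)@E@M;print(C)
print('far hole underside, tool',C[:3]@[.036,0,0,1])
rel([.5324,.0521,.130],np.radians(-19.1))
```

```text
near pt [0.5456 0.0881 0.084 ] [0.0399 0.0001 0.0461]
left [0.5377 0.1037 0.084 ] [ 0.0521 -0.0125  0.0461]
right [0.5617 0.0954 0.084 ] [0.0521 0.0128 0.046 ]
[[0.3, -0.3], [0.1, -0.9], [0.6, -0.8], [0.2, 1.5], [-0.9, 1.0], [0.4, 0.8], [-1.1, -0.7], [0.5, -0.6]]
[[ 0.9983 -0.0085  0.0575  0.0135]
 [-0.0079 -0.9999 -0.011   0.0001]
 [ 0.0576  0.0106 -0.9983  0.0142]
 [ 0.      0.      0.      1.    ]]
far hole underside, tool [ 0.0495 -0.0002  0.0163]
t 6.35 pos [0.5326 0.0504 0.1301] shift [ 0.0015 -0.0007  0.0001] turn [-0.157   0.0566 -0.0822] q6 0.30588342137813046 F [-0.4349 -0.2213 -1.5271] w 0.06431327409213226
```

Call:
apply_moves(
  series="0.0015 0 0 0 1.5 0 0.06;0.003 0 0.005 0 2.9 0 0.06;0.003 0 0.015 0 2.9 0 0.06;0.003 0 0.022 0 2.9 0 0.06;0.003 0 0.028 0 2.9 0 0.06;0.003 0 0.033 0 2.9 0 0.06;0.003 0 0.038 0 2.9 0 0.06;0.003 0 0.04 0 2.9 0 0.06",
  squeeze=60,
)

```text
t: 7.15
position: [0.5339, 0.054, 0.0907]
tool_rot: [[0.328, 0.945, 0.016], [0.943, -0.328, 0.048], [0.05, -0.0, -0.999]]
force: [-0.5, -0.6, -0.9]
grip_width: 0.0643
gripper_force: 67.5
```

Call:
apply_moves(
  series="-0.0002 0 0.004 0 0 0 0.06;-0.0004 0 0.008 0 0 0 0.06;-0.0006 0 0.012 0 0 0 0.06;-0.0008 0 0.016 0 0 0 0.06;-0.001 0 0.02 0 0 0 0.06;-0.001 0 0.022 0 0 0 0.06;-0.001 0 0.022 0 0 0 0.06",
)

```text
t: 7.85
position: [0.5339, 0.0541, 0.069]
tool_rot: [[0.328, 0.945, 0.016], [0.943, -0.328, 0.048], [0.05, -0.0, -0.999]]
force: [-0.2, -0.5, -0.9]
grip_width: 0.0645
gripper_force: 67.5
```

Call:
apply_moves(
  series="0 0 0.0015 0 0 0 0.06;-0.0002 0 0.003 0 0 0 0.06;-0.0002 0 0.0045 0 0 0 0.06;-0.0003 0 0.006 0 0 0 0.06;-0.0003 0 0.006 0 0 0 0.06",
)

```text
t: 8.35
position: [0.534, 0.0541, 0.0631]
tool_rot: [[0.328, 0.945, 0.016], [0.943, -0.328, 0.048], [0.05, -0.0, -0.999]]
force: [0.5, -1.1, -1.3]
grip_width: 0.0643
gripper_force: 67.5
```

Call:
apply_moves(
  series="0 0 0.001 0 0 0 0.06;-0.0001 0 0.002 0 0 0 0.06;-0.0002 0 0.003 0 0 0 0.06;-0.0002 0 0.003 0 0 0 0.06",
)

```text
t: 8.75
position: [0.5341, 0.0541, 0.0604]
tool_rot: [[0.328, 0.945, 0.017], [0.943, -0.328, 0.048], [0.051, 0.0, -0.999]]
force: [-0.8, -0.2, 3.6]
grip_width: 0.0641
gripper_force: 68.1
```

Call:
apply_moves(
  series="0 0 0.001 0 0 0 0.06;0 0 0.001 0 0 0 0.066;0 0 0.001 0 0 0 0.072;0 0 0.001 0 0 0 0.078;0 0 0.001 0 0 0 0.082;0 0 0.001 0 0 0 0.082;0 0 0.001 0 0 0 0.082",
)

```text
t: 9.45
position: [0.534, 0.0541, 0.0592]
tool_rot: [[0.328, 0.945, 0.017], [0.943, -0.328, 0.048], [0.051, 0.0, -0.999]]
force: [-0.9, 0.4, -0.6]
grip_width: 0.0821
gripper_force: 0.0
```

```bash
python3 -c "
from h import *
img,K,E=snap('wrist');cv2.imwrite('pics/w6.png',img);np.savez('w6.npz',K=K,E=E)
rel([.5324,.0521,.13],np.radians(-19.1))"
```

```text
t 9.5 pos [0.534  0.0541 0.0592] shift [ 0.0012 -0.0009 -0.0708] turn [ 0.0065 -2.8961 -0.0628] q6 0.21217732368592815 F [-0.4773 -0.0502 -0.2432] w 0.08201710285830247
```

View pics/w6.png

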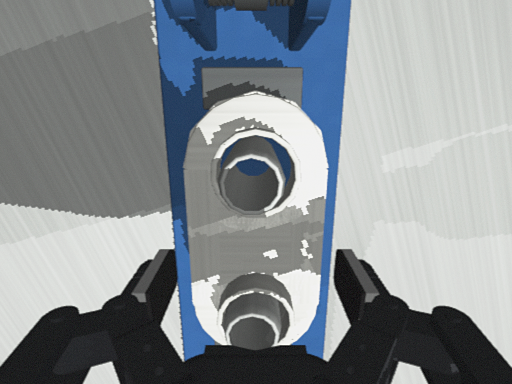

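Both pipes stand up through the two collars and the cap lies flat on the shell, with the fingers clear of it. I retreat straight up, then turn toward the handle.

Call:
apply_moves(
  series="0.0005 0 -0.01 0 0 0 0.084;0.0025 0 -0.05 0 -1 0 0.084;0.005 0 -0.1 0 -2.9 0 0.084;0.0075 0 -0.15 0 -2.9 -8 0.084;0.01 0 -0.2 0 -2.9 -16 0.084;0.0125 0 -0.25 0 -2.9 -24 0.084;0.015 0 -0.29 0 -2.9 -32 0.084;0.015 0 -0.305 0 -2.9 -40 0.084",
)

```text
t: 10.3
position: [0.534, 0.0538, 0.3698]
tool_rot: [[-0.361, 0.932, 0.024], [0.933, 0.361, -0.002], [-0.011, 0.022, -1.0]]
force: [-0.1, 0.2, 0.0]
grip_width: 0.0839
gripper_force: 0.0
```

```bash
python3 -c "
from h import *
rel([.549,.2138,.37],np.radians(70.9))"
```

```text
t 10.3 pos [0.534  0.0538 0.3698] shift [ 0.1438  0.0718 -0.0001] turn [  0.9011   1.1158 -49.7457] q6 -0.3907188725029756 F [-0.1331  0.1881  0.0025] w 0.0838926902345394
```

Call:
apply_moves(
  series="0.02 0.01 0 0.1 0.1 -8 0.084;0.045 0.022 0 0.3 0.3 -16 0.084;0.07 0.035 0 0.4 0.5 -24 0.084;0.095 0.047 0 0.6 0.7 -32 0.084;0.12 0.06 0 0.7 0.9 -40 0.084;0.138 0.069 0 0.9 1.1 -48 0.084;0.144 0.072 0 0.9 1.1 -49.7 0.084;0.144 0.072 0 0.9 1.1 -49.7 0.084",
)

```text
t: 11.1
position: [0.5497, 0.2142, 0.3649]
tool_rot: [[-0.942, 0.335, -0.006], [0.335, 0.942, 0.0], [0.006, -0.002, -1.0]]
force: [-0.5, -0.4, -0.4]
grip_width: 0.0841
gripper_force: 0.0
```

```bash
python3 -c "
from h import *
img,K,E=snap('wrist');cv2.imwrite('pics/w7.png',img);np.savez('w7.npz',K=K,E=E)
rel([.549,.2138,.282],np.radians(70.9))
hsv=cv2.cvtColor(img,cv2.COLOR_BGR2HSV)
m=(cv2.inRange(hsv,(0,120,60),(8,255,255))|cv2.inRange(hsv,(172,120,60),(180,255,255)))
n,l,s,c=cv2.connectedComponentsWithStats(m)
for i in range(1,n):
  if s[i,4]>150:
    print(s[i],c[i]);k=(l==i)
    r=blob(k,c[i],K,E,.2906);print(r[0],r[1],np.degrees(r[2]))
print('expect',proj(K,E,[.5851,.2013,.2906]),proj(K,E,[.549,.2138,.2906]))"
```

```text
t 11.15 pos [0.5497 0.2135 0.3648] shift [0.0003 0.0002 0.0828] turn [-0.1234 -0.3499 -0.5412] q6 -0.9705873967096833 F [-0.136  -0.0222 -0.54  ] w 0.08411086515018205
[ 241  171   27   73 1771] [254.4602 206.3682]
[0.5494 0.2135] [19.517  58.3564] -18.828972
[ 244  263   23   62 1241] [255.1499 294.4835]
[0.6248 0.1873] [18.7028 59.2834] -18.891851
[170 277  47  19 560] [193.8571 286.0107]
[0.5978 0.1416] [41.2801 12.4827] 79.8236
expect [254.8535 252.5047] [254.4222 208.3814]
```

View pics/w7.png

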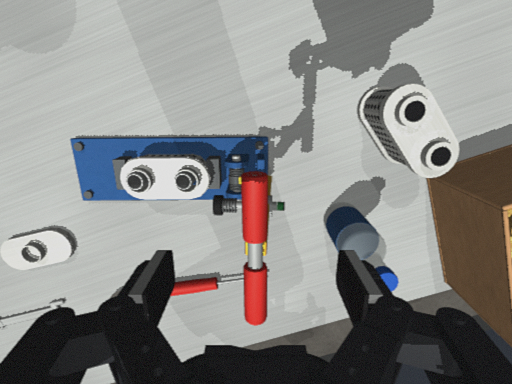

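The handle is at (255,207)–(255,294), and its near grip is centred between the fingers. I descend and grip it.

Call:
apply_moves(
  series="0 0 0.03 0 0 -0.3 0.05;0 0 0.055 0 0 -0.5 0.05;0 0 0.073 0 0 -0.5 0.05;0 0 0.083 0 0 -0.5 0.05;0 0 0.083 0 0 -0.5 0.03;0 0 0.083 0 0 -0.5 0.015;0 0 0.083 0 0 -0.5 0.015;0 0 0.083 0 0 -0.5 0.015",
  squeeze=40,
)

```text
t: 11.95
position: [0.5499, 0.2137, 0.2827]
tool_rot: [[-0.946, 0.326, -0.005], [0.326, 0.946, 0.0], [0.004, -0.001, -1.0]]
force: [0.8, -2.1, 3.7]
grip_width: 0.0189
gripper_force: 39.7
```

Call:
apply_moves(
  series="0 0 0 0 0 0 0.015;0 0 0 0 0 0 0.015",
)

```text
t: 12.15
position: [0.5499, 0.2138, 0.2826]
tool_rot: [[-0.946, 0.325, -0.005], [0.325, 0.946, 0.0], [0.004, -0.001, -1.0]]
force: [1.4, -3.3, 6.5]
grip_width: 0.0184
gripper_force: 39.9
```

```bash
python3 -c "
import numpy as np
X=lambda t:-.22*np.cos(t)+.044*np.sin(t)
Z=lambda t:.22*np.sin(t)+.044*np.cos(t)
for a,l in((1.5,[1.42,1.3,1.2,1.1,1.0,.9,.8,.7]),(.7,[.6,.5,.42,.34,.27,.21,.16,.12]),(.12,[.09,.06,.04,.02,0,-.01])):
  print(a,'; '.join('0 %.4f %.4f 0 0 0 0.015'%(X(t)-X(a),Z(a)-Z(t)) for t in l))"
```

```text
1.5 0 -0.0179 -0.0016 0 0 0 0.015; 0 -0.0448 -0.0012 0 0 0 0.015; 0 -0.0670 0.0016 0 0 0 0.015; 0 -0.0889 0.0065 0 0 0 0.015; 0 -0.1102 0.0137 0 0 0 0.015; 0 -0.1306 0.0229 0 0 0 0.015; 0 -0.1500 0.0341 0 0 0 0.015; 0 -0.1682 0.0472 0 0 0 0.015
0.7 0 -0.0168 0.0148 0 0 0 0.015; 0 -0.0321 0.0313 0 0 0 0.015; 0 -0.0430 0.0455 0 0 0 0.015; 0 -0.0528 0.0605 0 0 0 0.015; 0 -0.0604 0.0743 0 0 0 0.015; 0 -0.0661 0.0865 0 0 0 0.015; 0 -0.0703 0.0969 0 0 0 0.015; 0 -0.0732 0.1054 0 0 0 0.015
0.12 0 -0.0020 0.0064 0 0 0 0.015; 0 -0.0038 0.0129 0 0 0 0.015; 0 -0.0049 0.0173 0 0 0 0.015; 0 -0.0059 0.0216 0 0 0 0.015; 0 -0.0068 0.0260 0 0 0 0.015; 0 -0.0073 0.0282 0 0 0 0.015
```

Call:
apply_moves(
  series="0 -0.018 -0.001 0 0 0 0.015;0 -0.045 -0.001 0 0 0 0.015;0 -0.067 0.0016 0 0 0 0.015;0 -0.089 0.0065 0 0 0 0.015;0 -0.11 0.0137 0 0 0 0.015;0 -0.1305 0.023 0 0 0 0.015;0 -0.15 0.034 0 0 0 0.015;0 -0.168 0.047 0 0 0 0.015",
)

```text
t: 12.95
position: [0.4946, 0.0549, 0.2353]
tool_rot: [[-0.945, 0.326, -0.004], [0.326, 0.945, 0.002], [0.005, 0.0, -1.0]]
force: [2.8, 3.5, 0.6]
grip_width: 0.0187
gripper_force: 41.5
```

Call:
apply_moves(
  series="0 -0.0168 0.0148 0 0 0 0.015;0 -0.032 0.0313 0 0 0 0.015;0 -0.043 0.0455 0 0 0 0.015;0 -0.053 0.0605 0 0 0 0.015;0 -0.0604 0.0743 0 0 0 0.015;0 -0.066 0.0865 0 0 0 0.015;0 -0.07 0.097 0 0 0 0.015;0 -0.073 0.1054 0 0 0 0.015",
)

```text
t: 13.75
position: [0.4705, -0.0143, 0.1294]
tool_rot: [[-0.946, 0.326, -0.005], [0.326, 0.946, 0.0], [0.005, -0.002, -1.0]]
force: [2.5, -0.8, 4.0]
grip_width: 0.0186
gripper_force: 43.9
```

Call:
apply_moves(
  series="0 0 0 0 0 0 0.015",
)

```text
t: 13.85
position: [0.4705, -0.0143, 0.1292]
tool_rot: [[-0.945, 0.326, -0.006], [0.326, 0.946, 0.0], [0.006, -0.002, -1.0]]
force: [2.5, -2.6, 4.7]
grip_width: 0.0186
gripper_force: 43.9
```

Call:
apply_moves(
  series="0 -0.001 0.003 0 0 0 0.015;0 -0.002 0.006 0 0 0 0.015;0 -0.003 0.009 0 0 0 0.015;0 -0.0038 0.0125 0 0 0 0.015;0 -0.0045 0.015 0 0 0 0.015;0 -0.0049 0.017 0 0 0 0.015;0 -0.0049 0.017 0 0 0 0.015",
)

```text
t: 14.55
position: [0.4689, -0.0187, 0.1126]
tool_rot: [[-0.946, 0.325, -0.005], [0.325, 0.946, -0.0], [0.005, -0.002, -1.0]]
force: [4.6, -1.8, 4.4]
grip_width: 0.0186
gripper_force: 44.8
```

Call:
apply_moves(
  series="0 -0.0004 0.002 0 0 0 0.015;0 -0.0009 0.004 0 0 0 0.015;0 -0.0014 0.006 0 0 0 0.015;0 -0.0018 0.008 0 0 0 0.015;0 -0.0018 0.008 0 0 0 0.015;0 -0.0018 0.008 0 0 0 0.015",
)

```text
t: 15.15
position: [0.4684, -0.0204, 0.1049]
tool_rot: [[-0.946, 0.325, -0.005], [0.325, 0.946, -0.0], [0.005, -0.002, -1.0]]
force: [4.4, -0.2, 7.4]
grip_width: 0.0188
gripper_force: 45.4
```

Run:
```python
from h import *
rel([.468,-.0205,.104],np.radians(70.9))
# stem/handle check: red grips in wrist view, lever bar height from side-view triangulation
obs=[]
for n in('side','top'):
    img,K,E=snap(n);cv2.imwrite(f'pics/{n}9.png',img)
    print(n,'expected handle',proj(K,E,[.5038,-.033,.112]))
    hsv=cv2.cvtColor(img,cv2.COLOR_BGR2HSV)
    g=cv2.inRange(hsv,(45,100,30),(85,255,255));k,l,s,c=cv2.connectedComponentsWithStats(g)
    print('green',[(s[i].tolist(),c[i].round(1).tolist()) for i in range(1,k) if s[i,4]>3])
    m=(cv2.inRange(hsv,(0,120,60),(8,255,255))|cv2.inRange(hsv,(172,120,60),(180,255,255)));k,l,s,c=cv2.connectedComponentsWithStats(m)
    print('red',[(s[i].tolist(),c[i].round(1).tolist()) for i in range(1,k) if s[i,4]>20])
    y=cv2.inRange(hsv,(20,120,80),(34,255,255));k,l,s,c=cv2.connectedComponentsWithStats(y)
    print('yel',[(s[i].tolist(),c[i].round(1).tolist()) for i in range(1,k) if s[i,4]>20])
```

```text
t 15.15 pos [ 0.4684 -0.0204  0.1049] shift [ 0.0003 -0.0002  0.0009] turn [-0.099  -0.2648  0.1314] q6 -1.4222581033457637 F [ 4.3631 -0.1622  7.4486] w 0.018841810339118196
side expected handle [284.757  178.2053]
green [([428, 80, 5, 16, 42], [430.3, 87.0])]
red [([425, 62, 87, 87, 5353], [473.8, 101.7]), ([417, 163, 12, 6, 53], [422.9, 165.3]), ([273, 165, 8, 7, 35], [276.4, 168.2]), ([211, 166, 23, 16, 143], [222.5, 173.1]), ([291, 180, 8, 10, 50], [294.2, 184.7])]
yel [([438, 138, 74, 41, 1178], [476.0, 157.2]), ([263, 178, 17, 13, 104], [270.8, 183.7]), ([227, 189, 31, 24, 214], [240.3, 199.1]), ([67, 228, 38, 32, 472], [84.5, 242.8]), ([30, 249, 42, 33, 626], [51.5, 265.3]), ([0, 273, 37, 33, 618], [16.8, 289.2])]
top expected handle [289.8447 203.7378]
green []
red [([264, 126, 28, 11, 175], [277.8, 131.0]), ([291, 186, 8, 11, 58], [294.9, 190.8]), ([391, 273, 45, 38, 400], [416.6, 287.5])]
yel [([44, 86, 24, 40, 469], [56.1, 105.3]), ([71, 89, 26, 41, 461], [85.8, 108.8]), ([102, 92, 24, 41, 454], [115.4, 112.1]), ([226, 180, 30, 14, 134], [240.4, 186.6]), ([262, 194, 8, 5, 28], [265.6, 195.7]), ([449, 209, 7, 7, 22], [451.6, 211.6]), ([447, 235, 7, 7, 21], [449.2, 238.2]), ([472, 309, 17, 75, 1134], [480.1, 346.5])]
```

Run:
```python
from h import *
H=np.array([.5382,.0662])+.115*np.array([.3265,.945]);ex=np.array([.3265,.945]);ey=np.array([-.945,.3265])
for n in('side','top'):
    img,K,E=snap(n)
    hsv=cv2.cvtColor(img,cv2.COLOR_BGR2HSV)
    m=(cv2.inRange(hsv,(0,90,40),(10,255,255))|cv2.inRange(hsv,(170,90,40),(180,255,255)))
    x0,x1,y0,y1=(262,305,155,200) if n=='side' else (284,304,178,222)
    p=np.argwhere(m[y0:y1,x0:x1])[:,::-1]+[x0,y0]
    for part in (p[p[:,0]<285],p[p[:,0]>=285]) if n=='side' else (p,):
        if len(part):print(n,'red n',len(part),'mean',part.mean(0),'min',part.min(0),'max',part.max(0))
    for t in(.06,.03,0,-.03):
        X=-.22*np.cos(t)+.044*np.sin(t);Z=.22*np.sin(t)+.044*np.cos(t)+.068
        f=lambda y:proj(K,E,[*(H+X*ex+y*ey),Z])
        print(t,'far tip',f(-.065),'far mid',f(-.0385),'far inner',f(-.012),'near mid',f(.0385))
o=robot.get_obs();print(o['force'],o['position'],o['t'])
```

```text
side red n 48 mean [277.3125 168.4583] min [273 165] max [284 173]
side red n 56 mean [294.125 185.   ] min [291 180] max [298 190]
0.06 far tip [273.2329 164.9032] far mid [277.6098 169.2161] far inner [282.1014 173.642 ] near mid [290.9951 182.4056]
0.03 far tip [273.575  166.1514] far mid [277.9373 170.4616] far inner [282.4134 174.8843] near mid [291.2749 183.6401]
0 far tip [273.8672 167.4192] far mid [278.2145 171.7272] far inner [282.6748 176.1471] near mid [291.5034 184.8959]
-0.03 far tip [274.11   168.7055] far mid [278.442  173.0117] far inner [282.886  177.4292] near mid [291.6812 186.1719]
top red n 68 mean [294.8382 190.8529] min [291 185] max [299 197]
0.06 far tip [296.0373 183.9962] far mid [293.2647 191.7861] far inner [290.484  199.5989] near mid [285.162  214.5515]
0.03 far tip [296.3496 184.3775] far mid [293.5909 192.1302] far inner [290.824  199.9058] near mid [285.5289 214.7866]
0 far tip [296.6    184.7359] far mid [293.855  192.4516] far inner [291.102  200.1898] near mid [285.8335 214.9989]
-0.03 far tip [296.7893 185.0715] far mid [294.0579 192.7501] far inner [291.3186 200.4511] near mid [286.0764 215.1886]
[ 4.9654 -1.0021  8.1806] [ 0.4683 -0.0204  0.1049] 15.35
```

Call:
apply_moves(
  series="0 0 0 0 0 0 0.015;0 0 0 0 0 0 0.015;0 0 0 0 0 0 0.015",
)

```text
t: 15.65
position: [0.4683, -0.0204, 0.1049]
tool_rot: [[-0.946, 0.325, -0.005], [0.325, 0.946, -0.0], [0.005, -0.002, -1.0]]
force: [4.7, -0.0, 6.1]
grip_width: 0.0188
gripper_force: 45.4
```

Run:
```python
from h import *
H=np.array([.5382,.0662])+.115*np.array([.3265,.945]);ex=np.array([.3265,.945]);ey=np.array([-.945,.3265])
img,K,E=snap('wrist');cv2.imwrite('pics/w9.png',img)
hsv=cv2.cvtColor(img,cv2.COLOR_BGR2HSV)
def cc(m,a,nm):
    k,l,s,c=cv2.connectedComponentsWithStats(m)
    for i in range(1,k):
        if s[i,4]>a:print(nm,s[i].tolist(),c[i].round(1))
cc(cv2.inRange(hsv,(0,90,30),(10,255,255))|cv2.inRange(hsv,(170,90,30),(180,255,255)),60,'red')
cc(cv2.inRange(hsv,(45,100,30),(85,255,255)),8,'green')
cc(cv2.inRange(hsv,(20,110,60),(36,255,255)),40,'yel')
for t in(.06,.03,0,-.03):
    X=-.22*np.cos(t)+.044*np.sin(t);Z=.22*np.sin(t)+.044*np.cos(t)+.068
    f=lambda y,dx=0,dz=0:proj(K,E,[*(H+(X+dx)*ex+y*ey),Z+dz]).round(1)
    print(t,'top ridge: near tip',f(.065,0,.01),'near inner',f(.012,0,.01),'far inner',f(-.012,0,.01),'far tip',f(-.065,0,.01),'far L/R',f(-.04,-.01),f(-.04,.01))
```

```text
red [234, 215, 43, 116, 4285] [255.  273.6]
green [476, 363, 27, 17, 272] [488.6 370.8]
yel [396, 312, 51, 35, 788] [425.8 325.9]
yel [465, 312, 47, 43, 1171] [496.  329.3]
yel [265, 315, 18, 34, 428] [274.4 333.5]
yel [359, 330, 18, 18, 96] [367.9 338.6]
yel [330, 347, 10, 11, 59] [333.3 353.4]
0.06 top ridge: near tip [262.4 242.9] near inner [261.3 347.4] far inner [260.9 386.4] far tip [260.2 458.8] far L/R [241.7 406.8] [278.6 406.8]
0.03 top ridge: near tip [258.1 235.3] near inner [257.6 336.1] far inner [257.4 374. ] far tip [257.1 444.9] far L/R [239.4 395. ] [274.8 395. ]
0 top ridge: near tip [254.7 228.4] near inner [254.7 325.6] far inner [254.6 362.5] far tip [254.6 432. ] far L/R [237.5 384. ] [271.7 384. ]
-0.03 top ridge: near tip [252.1 222.1] near inner [252.3 316. ] far inner [252.4 351.9] far tip [252.5 419.9] far L/R [236.1 373.7] [269.1 373.7]
```

Call:
apply_moves(
  series="0 -0.0001 0.001 0 0 0 0.015;0 -0.0002 0.002 0 0 0 0.015;0 -0.0003 0.003 0 0 0 0.015;0 -0.0003 0.003 0 0 0 0.015;0 -0.0003 0.003 0 0 0 0.015;0 -0.0003 0.003 0 0 0 0.015",
)

```text
t: 16.3
position: [0.4681, -0.0209, 0.1021]
tool_rot: [[-0.946, 0.325, -0.005], [0.325, 0.946, -0.0], [0.005, -0.002, -1.0]]
force: [2.3, -5.2, 10.3]
grip_width: 0.0186
gripper_force: 45.6
```

Run:
```python
from h import *
H=np.array([.5382,.0662])+.115*np.array([.3265,.945]);ex=np.array([.3265,.945]);ey=np.array([-.945,.3265])
F=[]
for k in range(4):
    F.append(robot.get_obs()['force']);img,K,E=snap('wrist')
F=np.array(F);print(F.mean(0),F[:,2])
hsv=cv2.cvtColor(img,cv2.COLOR_BGR2HSV)
m=cv2.inRange(hsv,(0,90,30),(10,255,255))|cv2.inRange(hsv,(170,90,30),(180,255,255))
k,l,s,c=cv2.connectedComponentsWithStats(m);i=1+s[1:,4].argmax();L=l==i
print(s[i],c[i])
for v in range(216,332,14):
    u=np.where(L[v])[0];print(v,u.min(),u.max(),u.max()-u.min()+1)
g=cv2.connectedComponentsWithStats(cv2.inRange(hsv,(45,100,30),(85,255,255)));print(g[2][1:],g[3][1:])
for t in(.03,.015,0,-.015,-.03):
    X=-.22*np.cos(t)+.044*np.sin(t);Z=.22*np.sin(t)+.044*np.cos(t)+.068
    f=lambda y,dx=0,dz=0:proj(K,E,[*(H+(X+dx)*ex+y*ey),Z+dz]).round(1)
    print(t,'tip top/bot',f(.065,0,.01),f(.065,0,-.01),'inner top',f(.012,0,.01),'width@.02',f(.02,-.01),f(.02,.01))
```

```text
[ 2.8767 -4.7    10.4373] [10.2622 10.2987 10.2952 10.8932]
[ 234  215   43  116 4499] [254.926  270.9509]
216 245 264 20
230 234 276 43
244 234 276 43
258 234 276 43
272 235 275 41
286 235 275 41
300 235 275 41
314 236 274 39
328 245 265 21
[[161 354   1   1   1]
 [481 368  27  16 244]] [[161.     354.    ]
 [493.877  375.8197]]
0.03 tip top/bot [259.5 238.5] [258.9 218.7] inner top [258.8 340.9] width@.02 [238.2 311.6] [279.1 311.6]
0.015 tip top/bot [257.7 234.8] [257.3 215.9] inner top [257.2 335.3] width@.02 [237.1 307. ] [277.2 307. ]
0 tip top/bot [256.  231.3] [255.9 213.3] inner top [255.8 330. ] width@.02 [236.1 302.5] [275.3 302.5]
-0.015 tip top/bot [254.5 228. ] [254.6 210.8] inner top [254.5 324.9] width@.02 [235.3 298.2] [273.7 298.2]
-0.03 tip top/bot [253.2 224.8] [253.4 208.3] inner top [253.3 320. ] width@.02 [234.6 294.1] [272.2 294.1]
```

```bash
python3 -c "
from h import *
print(order.hand_in())"
```

```text
the job is handed in; nothing more can be done
None
```

The two-collar cap is fitted over both pipes and let go, the gripper is holding the lever down at about level (about 0 to 0.01 rad by the wrist camera, about 10 N up at the wrist), and the job is handed in; no verdict came back, and the pad squeeze was estimated from that lever angle, not measured directly.

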